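# Find the tight stretch of a column slide, back off and set the rail stop

### The job

The carriage with the glass column binds somewhere along its rail on the way towards the rail stop. Slide it gently that way until you feel it start to bind, without forcing it into the tight stretch, then draw it back so it stands free about 15 mm short of where the binding starts. Finally slide the rail stop gently up until it touches the carriage, so nobody can run it in there again, and leave the things around the rail alone.

Things in the scene. Friction and masses are not known exactly. Their poses are not given: they have to be found in the camera images.
- rail: Linear slide fixed to the bench: aluminium profile 600 mm long, 90 mm wide, two steel guides on top, dark cross feet, black end plates 66 mm high. Origin: bench level, middle of the rail. y runs along it from the carriage's end to the stop's end, x across it away from the robot, z up. A bend inside its slot (tight_lip, starting at tight_stretch) binds the carriage; nothing shows or reports where.
- carriage: Sliding carriage: aluminium plate, 90 mm along the rail, 160 mm across, top 90 mm above the bench, on bearing blocks; black push handle on the robot's side, glass column on a rod (290 mm high) on the far side, 57 mm beyond the origin in x. Up to 1 kg. Slides along the rail's y, stays where left. Origin: rail axis, bench level, middle of the plate. Starts 100 to 180 mm short of the rail's middle.
- carriage_handle (a point): Middle of the push handle, to be grasped from above: upright cylinder, diameter 24 mm, from 90 to 140 mm above the bench; point 115 mm up, at carriage x = -45, y = 0 mm. Running free the carriage drags 2 N, a little more when fast. It starts to bind with its origin 40 mm before to 60 mm past the rail's middle; from there the drag grows by about 1 N per mm. Over 13 mm in is forcing it.
- carriage_face (a point): On the carriage plate's edge face that looks towards the stop, 85 mm above the bench, at x = -45 mm, y = 45 mm of the carriage. The stop meets this face.
- stop: Rail stop: a steel block, 40 mm along the rail, 44 mm across and up to 90 mm above the bench, on the guide nearest the robot, with an upright black knob. It slides along the rail's y axis against a friction brake of 3 N and stays where it is left; the tight stretch does not bind it. Origin: on the rail's axis, at bench level, middle of the block's length; axes as the rail's. It starts 200 to 250 mm beyond the rail's middle.
- stop_handle (a point): Middle of the stop's knob: an upright black cylinder 20 mm in diameter, 50 mm tall, from 90 to 140 mm above the bench; this point is 115 mm above the bench, at x = -45 mm, y = 4 mm of the stop. Grasp it from above.
- stop_face (a point): On the stop block's face that looks towards the carriage, 85 mm above the bench, at x = -45 mm, y = -20 mm of the stop. Pushed on against the free carriage it would shove it along.
- amber_bottle: Bystander: amber glass bottle, 64 mm in diameter, 150 mm tall, on the bench beyond the rail. Origin: centre of its underside.
- beaker: Bystander: glass beaker, 68 mm in diameter, 85 mm tall, on the bench beyond the rail. Origin: centre of its underside.
- pinch_clamp: Bystander: steel glass-joint pinch clamp, 90 mm long, 14 mm wide, 34 mm high, lying on the bench between the robot and the rail. Origin: centre of its underside.

How it is judged (in metres and radians):
On the way, in this order (a step that is already met when the one before it is completed fails the run):
1. the carriage has been slid up to where it starts to bind (contact force between carriage and tight_lip above 1 N), for 0.05 s.
2. the carriage has been drawn back and stands free, 5 to 25 mm short of where the binding starts (y of tight_stretch_c0 in the frame of carriage between 0.005 and 0.025 m and linear speed of carriage below 0.01 m/s), for 0.2 s.
At the end, for the whole second after the job is handed in: The carriage stands free and still, 5 to 25 mm short of where the binding starts, and the rail stop stands still against it, its face at most 3 mm from the carriage plate's edge (45 mm from the carriage's origin) (y of tight_stretch_c0 in the frame of carriage between 0.005 and 0.025 m and y of stop_face in the frame of carriage below 0.048 m and linear speed of each of carriage, stop below 0.005 m/s); the robot touches nothing.
It fails at once if the carriage is forced into the tight stretch (over 15 N of wedging, about 13 mm in) (contact force between carriage and tight_lip above 15 N).
It fails at once if the rail stop is rammed against the carriage (contact force between stop and carriage above 12 N).
It fails at once if a bystander is shifted (distance of any of amber_bottle, beaker, pinch_clamp from where it was at the start of the episode above 0.02 m).
It also fails if it takes over 61 s, if anything falls off the work surface, if the arm or the gripper's body presses on something with over 40 N, if the wrist force passes 120 N, or if a joint passes its speed limit or range.

### The arm

A 6-joint arm with a two-finger parallel gripper is mounted at the origin on the work surface. World frame = base frame: x ahead of the robot, y to its left, z up, the work surface at z = 0. Lengths are in m, angles in degrees, forces in N, time in s.
With the tool pointing down it reaches from about 0.35 to 0.875 m from the base axis. Payload 4.2 kg.
Tool frame: the origin (TCP) lies midway between the tips of the shut fingers; the grasp point (between the pads) lies 19 mm behind it; y points along the fingers, z is the direction in which the jaws open and shut, and the axes are right-handed (so a half turn about y gives the same grasp; the last joint's range is limited). The gripper opens to 87 mm and grips with 3 to 60 N. Pads are 19 mm wide; open, the fingers measure 117 mm over their backs; the gripper's body (75 mm by 190 mm) begins 51 mm behind the grasp point.
Start: joints at [83.457, 22.042, 0.453, 0, -68.411, -14.817], TCP at [0.228, 0.582, 0.223] pointing down, gripper open.
Joint ranges: [-179.83, 179.83], [-69.29, 118.12], [-61.27, 80.66], [-181.25, 117.63], [-171.15, -9.14], [-177.46, 177.46]. Speed limits (degrees/s): [159.86, 159.86, 180, 180, 180, 180].

### API

Orientations are given as [roll, pitch, yaw] about the fixed x, y, z axes, in that order (R = Rz(yaw) Ry(pitch) Rx(roll)).
In Python, from workcell import env gives the robot as it stands. The module is installed in compiled form; this text tells all that it offers. Calls block until the motion is done:
- env.goto(position, orientation): joint-space move of the TCP to a pose.
- env.move_straight(position, rotation=None, rate=0.15, force_limit=None): straight line of the TCP; rotation=None keeps the orientation; rate is the mean speed in m/s. With force_limit (N) it stops when the force on the tool has changed by that much, and returns True; else False.
- env.set_joints(angles): joint-space move.
- env.gripper_to(opening, grasp_force=None): opening from 0.0 (shut) to 1.0 (fully open); grasp_force is the grip in N (None keeps the last); returns when the fingers have stopped.
- env.dwell(seconds).
- env.inverse_kinematics(position, orientation): joint angles nearest the present ones, or None.
- env.read_state(): the state.
- env.grab_frame(name): name is "side" or "top" or "wrist"; returns a dict with "image" (400x640x3 uint8, blue, green, red), "fx", "fy", "cx", "cy" (pixels), "position" and "orientation" of the camera in the world. Camera axes: x right, y up, looking along -z (the intrinsics and any distortion apply to the point x, -y, -z); pixel columns grow to the right and rows downward; lengths in m; the calibration is good to about 2 mm. A picture is of the moment at which its call begins. There is no depth.
A pose or a line that the arm cannot do raises env.Unreachable and nothing moves.
- env.close_job(): hands the job in, once; it reports no verdict.
Trained networks look in a picture, given as the dict that the camera call returned (one of the last four; its "shot" number tells which), for a name from the list of things; names that differ only in an ending like _2 or _b are one class to them, and where a whole thing is asked for, a point or a joint stands for the part that bears it (a point fixed in the world has none). Each returns a list of dicts, best first, with "score" (0 to 1); they miss things now and then, are a little off and sometimes report something else, mostly with a low value. They report only what shows in the picture. A call takes as long as a camera call.
- env.search_frame(picture, thing): "xyz" ([x, y, z] in m, in world coordinates, good to about 4 mm: the middle of the surface that is visible of it).
- env.trace(picture, thing): "mask" (400x640 bool, what is visible of it).
The state is a dict: "clock": time; "joint_positions": joint angles; "qvel": joint speeds; "joint_torque": joint torques, N m; "position": TCP position; "tool_rot": TCP orientation; "force": force on the tool from outside, world axes, zero at the start; "wrist_torque": the same for the moment, N m; "opening": opening from 0.0 (shut) to 1.0 (fully open).
Only numpy, scipy, OpenCV 4.12 (cv2) and the standard library are available. Lean on these libraries where they do the work, as an engineer would, in place of code of your own. Each camera call takes 0.05 s, during which the arm holds its last target. There are 200 camera calls.

## Working session

There is one attempt and no reset: what is moved stays moved. The work goes in short steps, each a Python script; the robot and the scene stay as the last script left them, time stands still between calls to the robot, and variables do not carry over. Pictures are saved under pics/ and viewed, about 8 in all and at most 12, crops included, and the job is handed in when it is done.

```bash
mkdir -p pics
python3 - <<'E'
from workcell import env
import cv2,numpy as np
s=env.read_state();print(s['clock'],s['position'],s['tool_rot'],s['force'],s['opening'])
ims=[]
for n in ("top","side"):
    p=env.grab_frame(n);ims.append(p['image']);print(n,p['position'],p['orientation'],p['fx'])
    for t in ("rail","carriage","carriage_handle","carriage_face","stop","stop_handle","stop_face","pinch_clamp","amber_bottle","beaker"):
        print(t,[(np.round(d['xyz'],3).tolist(),round(d['score'],2)) for d in env.search_frame(p,t)[:2]])
    cv2.imwrite(f"pics/{n}0.png",p['image'])
E
```

```text
0.0 [0.22738494 0.58149923 0.22145881] [-8.98743767e+01  3.84223525e-03  1.58629023e+02] [-0.40092886  0.59112444  0.45225886] 0.9979416147932518
top [0.48778736 0.05101282 0.77273051] [  9.30803799  -2.68068299 -88.59692114] 385.0029525244793
rail [([0.55, -0.055, 0.064], 0.64), ([0.758, 0.066, 0.1], 0.28)]
carriage [([0.53, -0.168, 0.089], 0.98)]
carriage_handle [([0.53, -0.164, 0.092], 0.67)]
carriage_face [([0.533, -0.169, 0.095], 0.97)]
stop [([0.558, 0.24, 0.09], 0.61)]
stop_handle [([0.557, 0.233, 0.094], 0.64)]
stop_face [([0.556, 0.234, 0.088], 0.91)]
pinch_clamp [([0.392, -0.025, 0.024], 0.56)]
amber_bottle [([0.758, 0.066, 0.099], 0.85)]
beaker [([0.715, -0.207, 0.051], 0.68)]
side [0.4640745  0.64737103 0.61934461] [  50.60010032   -0.69234901 -169.18156876] 454.42043237651313
rail [([0.56, 0.083, 0.057], 0.83), ([0.558, 0.257, 0.09], 0.71)]
carriage [([0.551, -0.165, 0.089], 0.81)]
carriage_handle [([0.55, -0.159, 0.089], 0.91)]
carriage_face [([0.547, -0.168, 0.086], 0.59), ([0.563, 0.084, 0.058], 0.43)]
stop [([0.556, 0.259, 0.092], 0.72)]
stop_handle [([0.555, 0.255, 0.091], 0.69)]
stop_face [([0.556, 0.256, 0.086], 0.65)]
pinch_clamp [([0.391, -0.013, 0.026], 0.86)]
amber_bottle [([0.761, 0.085, 0.086], 0.69)]
beaker [([0.708, -0.175, 0.059], 0.75), ([0.558, 0.257, 0.091], 0.51)]
```

View pics/top0.png

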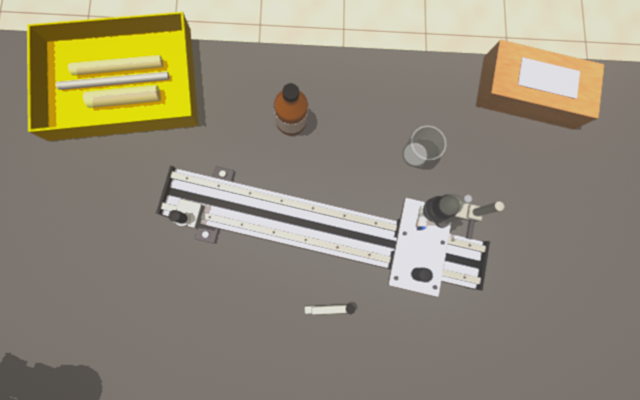

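View pics/side0.png

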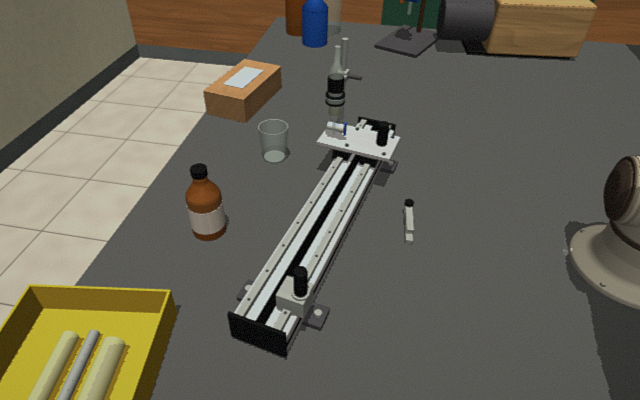

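The top view shows the rail tilted, running from about (165,190) at the stop end to (485,263). The carriage handle is near (421,274) and the stop knob near (177,217). The side view agrees, with the handle at (383,130) and the knob at (300,280). The clamp is clear of the rail, and I'll check the geometry before moving.

```bash
cat > h.py <<'E'
from workcell import env
import cv2,numpy as np
from scipy.spatial.transform import Rotation as R
def K(p): return np.array([[p['fx'],0,p['cx']],[0,p['fy'],p['cy']],[0,0,1.]])
def dist(p): 
    for k in p:
        if 'dist' in k.lower(): return np.array(p[k],float).ravel()
    return np.zeros(5)
def back(p,px,z):
    u=cv2.undistortPoints(np.array(px,float).reshape(-1,1,2),K(p),dist(p)).reshape(-1,2)
    d=np.c_[u[:,0],-u[:,1],-np.ones(len(u))]@R.from_euler('xyz',p['orientation'],degrees=True).as_matrix().T
    c=np.array(p['position']); return c+d*((z-c[2])/d[:,2])[:,None]
E
python3 - <<'E'
from h import *
for n in ("top","side"):
    p=env.grab_frame(n); print({k:v for k,v in p.items() if k!='image'})
    if n=="top":
        print(np.round(back(p,[(170,168),(160,213),(488,240),(482,287)],.066),4))
        print('plate',np.round(back(p,[(405,200),(391,287),(438,294)],.09),4))
        print('knobs',np.round(back(p,[(419,274),(175,216)],.14),4))
        im=p['image']; big=[cv2.resize(im[230:300,380:500],None,fx=5,fy=5,interpolation=2),cv2.resize(im[160:230,150:270],None,fx=5,fy=5,interpolation=2)]
    else:
        print('knobs',np.round(back(p,[(383,124),(300,270)],.14),4))
cv2.imwrite('pics/crop1.png',cv2.resize(np.vstack(big),(514,600)))
E
```

```text
{'fx': 385.0029525244793, 'fy': 385.0029525244793, 'cx': 310.8811319010205, 'cy': 196.244540694428, 'position': array([0.48778736, 0.05101282, 0.77273051]), 'orientation': array([  9.30803799,  -2.68068299, -88.59692114]), 'shot': 3}
[[ 0.6491  0.2832  0.066 ]
 [ 0.5649  0.2941  0.066 ]
 [ 0.5324 -0.3123  0.066 ]
 [ 0.4463 -0.2967  0.066 ]]
plate [[ 0.5992 -0.1495  0.09  ]
 [ 0.4443 -0.1223  0.09  ]
 [ 0.4341 -0.2055  0.09  ]]
knobs [[ 0.4692 -0.1561  0.14  ]
 [ 0.5526  0.2443  0.14  ]]
{'fx': 454.42043237651313, 'fy': 454.42043237651313, 'cx': 312.79979760406195, 'cy': 190.40438886809758, 'position': array([0.4640745 , 0.64737103, 0.61934461]), 'orientation': array([  50.60010032,   -0.69234901, -169.18156876]), 'shot': 4}
knobs [[ 0.4683 -0.1642  0.14  ]
 [ 0.5529  0.2452  0.14  ]]
```

View pics/crop1.png

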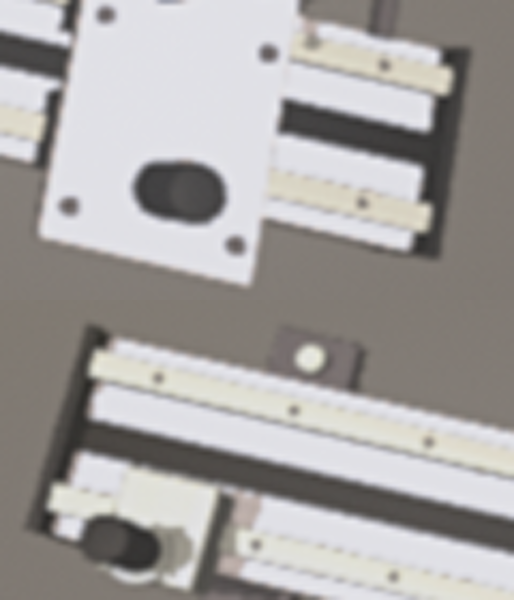

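Estimated geometry:
- Rail yaw is about -11.5°, with its axis along (0.199, 0.980). The measured length is 605 mm, against 600 nominal.
- The handle is at about (0.468, -0.165), 170 mm short of the rail's middle.
- The stop is at about +245 mm. All of these fit the given ranges.

The jaws will open along the rail so the gripper body stays clear of the column. Next I go above the handle and look from close by.

```bash
cat >> h.py <<'E'
YAW=168.5; ROT=[-90,0,YAW]
U=np.array([np.sin(np.radians(11.5)),np.cos(np.radians(11.5)),0]); N=np.array([U[1],-U[0],0])
def show():
    s=env.read_state(); print(round(s['clock'],2),np.round(s['position'],4),'F',np.round(s['force'],2),'axis',round(s['force']@U,2),round(s['force']@N,2),'op',round(s['opening'],3)); return s
E
python3 - <<'E'
from h import *
env.goto([0.45,0.0,0.2],ROT); 
env.gripper_to(0.7)
env.move_straight([0.468,-0.165,0.19],rate=0.2); s=show(); print(s['tool_rot'],s['joint_positions'])
for n in ("wrist","top","side"):
    p=env.grab_frame(n)
    for t in ("carriage_handle","carriage"):
        print(n,t,[(np.round(d['xyz'],3).tolist(),round(d['score'],2)) for d in env.search_frame(p,t)[:2]])
    if n=="wrist": cv2.imwrite('pics/w1.png',p['image']); print(p['position'],p['orientation'])
E
```

```text
5.17 [ 0.4679 -0.1646  0.19  ] F [ 0.26 -0.15  0.25] axis -0.1 0.29 op 0.699
[-9.00093562e+01 -4.83473179e-03  1.68515442e+02] [-5.91358793e-01  1.11009974e+01 -2.00899390e+01 -1.18078277e-02
 -5.88120436e+01  7.91129155e+01]
wrist carriage_handle [([0.553, -0.186, 0.188], 0.81)]
wrist carriage [([0.55, -0.183, 0.192], 0.6)]
[ 0.54101308 -0.17850802  0.3530428 ] [-1.58313746e+01  1.30133065e-02 -1.01403178e+02]
top carriage_handle [([0.559, -0.165, 0.211], 0.78)]
top carriage []
side carriage_handle [([0.561, 0.087, 0.059], 0.66), ([0.55, -0.159, 0.091], 0.59)]
side carriage [([0.55, -0.164, 0.09], 0.87)]
```

View pics/w1.png

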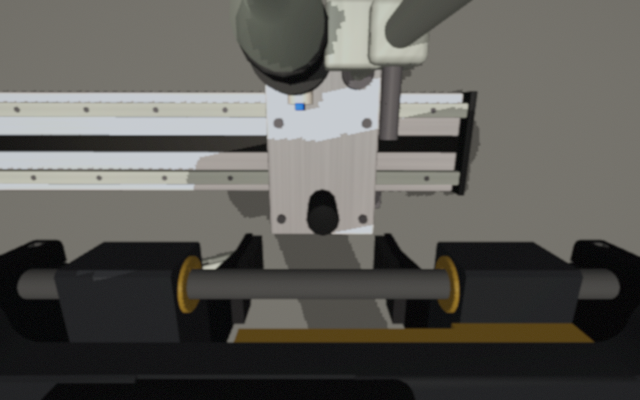

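The wrist view shows the rail level in the picture, so the yaw is right. The knob is centred between the fingers, with its top near (322,218). Next is a back-projection check, then descend and grip.

Run:
```python
from h import *
p=env.grab_frame("wrist")
k=back(p,[(322,217)],.14)[0]; g=back(p,[(0,95),(450,96)],.063); print('knob',k,'rail angle',np.degrees(np.arctan2(*(g[0]-g[1])[:2])))
s=show(); dn=(k-s['position'])@N; du=(k-s['position'])@U; print('offset along',du,'across',dn)
if abs(du)<.01 and abs(dn)<.012:
    t=s['position']+du*U+(dn if abs(dn)>.003 else 0)*N; t[2]=.102
    print('hit',env.move_straight(t,rate=.08,force_limit=10)); show()
    env.gripper_to(0.0,grasp_force=12); show()
```

```text
knob [ 0.47022021 -0.16714784  0.14      ] rail angle 11.509239267375468
5.67 [ 0.468  -0.1648  0.1901] F [ 0.87 -0.13  0.07] axis 0.05 0.87 op 0.701
offset along -0.0019022707184782443 across 0.002607380694467274
hit False
6.92 [ 0.4681 -0.1667  0.1025] F [0.17 0.46 0.42] axis 0.48 0.07 op 0.696
7.63 [ 0.4676 -0.1667  0.102 ] F [-0.19 -1.32 -0.4 ] axis -1.33 0.08 op 0.272
```

Gripped: the opening is 23.7 mm on the 24 mm handle. Now I slide, faster through the known free part, then slowly.

Run:
```python
from h import *
s0=env.read_state()['position']
print(env.move_straight(s0+0.105*U,rate=.05,force_limit=7)); show()
s1=env.read_state()['position']; d=0; hist=[]
while d<0.125:
    d+=.006
    hit=env.move_straight(s1+d*U,rate=.025,force_limit=7); s=env.read_state()
    f=s['force']@U; hist.append((round(float((s['position']-s0)@U)*1e3,1),round(float(f),1),round(float(s['force']@N),1)))
    if hit or f<-5: break
print(hist,hit); env.dwell(.1); show()
```

```text
False
9.88 [ 0.4888 -0.0638  0.102 ] F [ 1.56 -1.47 -0.54] axis -1.13 1.82 op 0.271
[(111.5, -0.2, 1.7), (117.5, 0.9, 2.2), (123.4, -0.9, 2.0), (129.4, -0.2, 2.8), (135.4, 0.7, 2.1), (141.4, 0.4, 2.9), (147.4, -0.4, 1.8), (153.5, 0.1, 2.0), (159.5, 0.0, 2.3), (165.4, 0.7, 2.7), (171.3, -0.5, 2.7), (177.3, 0.6, 3.8), (183.2, -0.5, 4.3), (188.6, -2.2, 5.3), (192.9, 0.8, -1.2)] True
15.74 [0.5065 0.0222 0.102 ] F [-1.86  3.78  4.83] axis 3.33 -2.57 op 0.27
```

That trigger coincides with a sideways jump (5.3 N to -1.2 N across the rail). It may be the pads slipping sideways rather than binding. I'll back off, regrip to relieve the side load, and probe in small steps.

```bash
cat >> h.py <<'E'
S0=np.array([0.4676,-0.1667,0.102])
def av(n=8):
    fs=[];ps=[]
    for _ in range(n):
        s=env.read_state(); fs.append(s['force']);ps.append(s['position']); env.dwell(.02)
    f=np.mean(fs,0);p=np.mean(ps,0); return round(float((p-S0)@U)*1e3,2),round(float(f@U),2),round(float(f@N),2),round(float(f[2]),2)
E
python3 - <<'E'
from h import *
print(av())
p=env.read_state()['position']
env.move_straight(p-0.016*U,rate=.03); print('back',av())
env.gripper_to(0.33); print('open',av()); env.gripper_to(0.0,grasp_force=12); print('regrip',av())
p=env.read_state()['position']
for i in range(1,13):
    hit=env.move_straight(p+.0015*i*U,rate=.015,force_limit=6); a=av(4); print(i*1.5,hit,a)
    if hit or a[1]<-5: break
print(env.read_state()['clock'])
E
```

```text
(192.91, 2.93, -3.22, 5.31)
back (176.41, -1.04, 0.05, 2.6)
open (176.89, -0.14, 0.28, -0.21)
regrip (176.8, -0.68, 0.2, -0.23)
1.5 False (178.21, -1.45, 0.72, -0.08)
3.0 False (179.88, -1.4, 0.34, -0.59)
4.5 False (181.46, -0.98, 0.71, -0.44)
6.0 False (182.94, -1.18, 1.02, -0.68)
7.5 False (184.4, -0.85, 0.82, -0.66)
9.0 False (185.79, -1.7, 1.08, -0.7)
10.5 False (187.27, -2.52, 1.75, -1.21)
12.0 False (188.76, -3.58, 1.3, -1.02)
13.5 False (190.16, -4.32, 1.62, -1.09)
15.0 False (191.55, -4.53, 2.05, -0.78)
16.5 False (192.82, -5.46, 2.67, -1.49)
21.1417
```

That is a clean ramp. The baseline is about -1.1 N up to 185 mm, then about 0.7 N/mm, so binding starts near 185 mm and the carriage got about 7 mm in at roughly 4–5 N. I'll draw back to 170 mm, release, and go above the stop knob.

Run:
```python
from h import *
p=env.read_state()['position']; a=(p-S0)@U
env.move_straight(p+(0.170-a)*U,rate=.03); env.dwell(.4); print('back',av())
env.gripper_to(0.45); print('open',av())
p=env.read_state()['position']; q=p.copy(); q[2]=.19; env.move_straight(q,rate=.1)
q=S0+.4204*U+.0016*N; q[2]=.19; env.move_straight(q,rate=.15); show()
p=env.grab_frame("wrist"); cv2.imwrite('pics/w2.png',p['image'])
p=env.grab_frame("top"); cv2.imwrite('pics/t2.png',p['image'][150:300,130:530].repeat(2,0).repeat(2,1))
```

```text
back (169.73, -1.79, 1.19, -1.12)
open (170.04, -0.01, 0.44, -0.19)
26.2 [0.5529 0.2443 0.1901] F [ 0.54  0.16 -0.11] axis 0.26 0.49 op 0.451
```

View pics/w2.png

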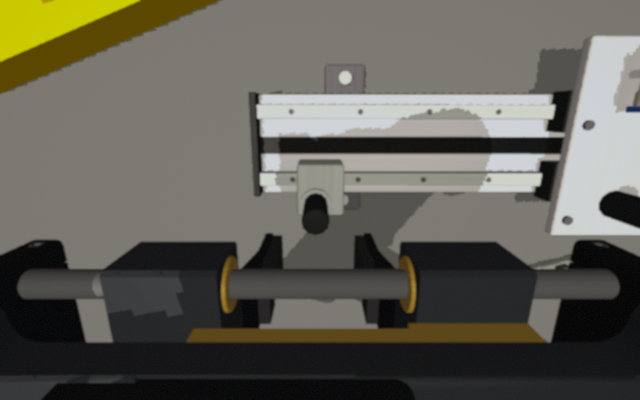

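View pics/t2.png

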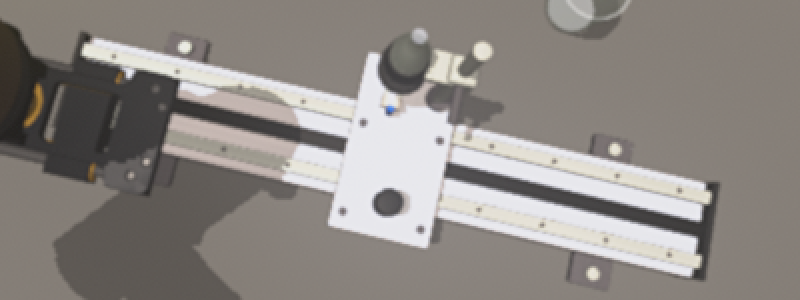

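The wrist view shows the stop knob top at about (315,220), centred between the fingers (about 265 to 370 px). In the top view the carriage stands free with a clear path between it and the stop. Contact should come with the TCP at about 170 + 69 = 239 mm, so I'll grip the knob, slide it, regrip before contact, then creep in.

Run:
```python
from h import *
p=env.grab_frame("wrist"); k=back(p,[(315,220)],.14)[0]-S0; print('knob along/across',k@U,k@N)
q=S0+np.clip(k@U,.415,.425)*U+.0016*N; q[2]=.102
print('hit',env.move_straight(q,rate=.08,force_limit=10)); env.gripper_to(0.0,grasp_force=12); show(); a=av(4); print(a)
def tgt(al): 
    t=S0+al*U+.0016*al/.42*N; t[2]=.102; return t
print(env.move_straight(tgt(.335),rate=.06,force_limit=12),av(4))
print(env.move_straight(tgt(.256),rate=.05,force_limit=12),av(4))
env.gripper_to(.3);env.gripper_to(0.0,grasp_force=12); print('regrip',av(4)); show()
```

```text
knob along/across 0.42261752881552644 0.002106028777519628
hit False
28.09 [0.5534 0.2468 0.1023] F [-0.34 -1.99  3.13] axis -2.01 0.06 op 0.226
(422.32, -1.62, -0.34, 1.97)
False (334.84, 0.62, -0.39, 4.82)
False (255.59, 2.43, 1.78, 5.47)
regrip (255.73, -0.94, 0.71, -0.85)
32.48 [0.5193 0.0838 0.1018] F [ 0.21 -0.83 -2.42] axis -0.77 0.37 op 0.226
```

Run:
```python
from h import *
def tgt(al): 
    t=S0+al*U+.0016*al/.42*N; t[2]=.102; return t
print(env.move_straight(tgt(.245),rate=.02,force_limit=6),av(4))
al=.245
while al>.2361:
    al-=.0015
    hit=env.move_straight(tgt(al),rate=.01,force_limit=5); a=av(3); print(round(al*1e3,1),hit,a)
    if hit or a[1]>6.5: break
print(env.read_state()['clock'])
```

```text
False (244.73, 1.73, -0.88, -2.31)
243.5 False (243.42, 2.38, -1.74, -2.47)
242.0 False (241.88, 2.94, -0.83, -3.75)
240.5 False (240.33, 2.54, -1.41, -4.67)
239.0 False (238.83, 2.15, -1.78, -5.07)
237.5 False (237.75, 3.7, -2.26, -5.31)
236.0 False (236.2, 5.18, -2.68, -4.97)
35.3417
```

The force rises from about 2.4 N to 5.2 N between 239 and 236 mm, where contact was expected (3 N brake plus 2 N carriage drag). The carriage moved at most about 3 mm, which is within the window. Now I release, lift and look.

Run:
```python
from h import *
env.gripper_to(.4); print(av(3))
p=env.read_state()['position']; p[2]=.19; env.move_straight(p,rate=.1)
w=env.grab_frame("wrist"); cv2.imwrite('pics/w3.png',w['image'])
p=p-.05*N; p[2]=.25; env.move_straight(p-.0*U,rate=.15); env.dwell(.2); show()
```

```text
(235.9, 0.1, -0.02, 0.09)
37.95 [0.4666 0.074  0.2489] F [-0.28  0.48  0.33] axis 0.42 -0.37 op 0.399
```

View pics/w3.png

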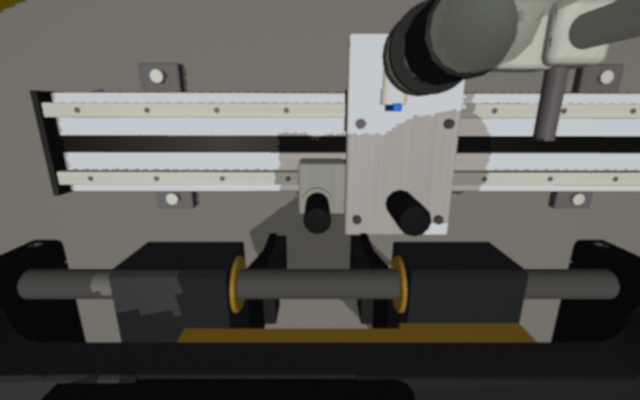

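The wrist view shows the stop block's edge (about 346 px) flush against the plate edge (about 347 px). Nothing else has been touched and the gripper is clear, so I'm handing in.

Run:
```python
from h import *
env.close_job(); print('done')
```

```text
the job is handed in; nothing more can be done
done
```

The job is done and handed in at about 38 s of the 61 s allowed. No verdict is reported, so what follows rests on my own checks.

- **Finding the bind:** I slid the carriage by its handle towards the stop. The first force trigger was ambiguous because it coincided with a sideways slip in the grip. I backed off, regripped and probed in 1.5 mm steps, which gave a clear ramp starting at about 185 mm of travel. The carriage went about 7 mm in at a measured 5.5 N, well below the 15 N limit.
- **Drawing back:** I drew the carriage back to 170 mm, about 15 mm short of where binding starts, and released it.
- **Setting the stop:** I slid the stop up until it touched. Contact showed as a rise from about 2.4 N to 5.2 N where I expected it. The stop nudged the carriage back by 2 to 3 mm, so by arm position it now stands about 18 mm short (allowed 5 to 25 mm).
- **Last checks:** The final wrist picture shows the stop's face against the plate edge with no visible gap. The gripper is raised and clear, and its force reading is near zero.
- **Not checked:** I did not measure the carriage position independently with the cameras at the end. I also did not measure the bystanders again, but the arm never went near them.

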